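# Set the side guide of a carton lane with a sample carton

## Task

Take the lower of the two small white cartons beside the bag sealer and stand it upright on the bed of the carton lane, between the two side guides, with its longer side across the lane. By its tall black knob, slide the movable guide in until you feel it nip the carton against the sprung back guide, gently and not crushing it, then back it off until it stands about three millimetres clear of the carton, so that cartons run freely, and let go; leave the other things on the bench alone.

Things in the scene. Friction and masses are not known exactly. Their poses are not given: they have to be found in the camera images.
- lane: Carton lane: slotted aluminium bed plate, 200 mm along the lane (x), 265 mm across (y from -140 to +125 mm), fixed. Origin on the bench; x along the lane, away from the robot, y across it to the robot's left, z up. Two parallel aluminium L-shaped side guides stand on it, 170 mm long, 30 mm high above the bed, ends flared outward on the robot's side to x = -108 mm.
- lane_bed (a point): On the flat top of the bed, 16 mm above the bench, right above the lane's origin. The back guide (positive lane y, two black star knobs) is clamped tight, but where differs each time and is not reported: the face of its sprung pressure plate rests somewhere from y = +35 to +65 mm. Pushed, the plate gives way about 1 mm for every 1 N, 13 mm at most, and springs back.
- guide: The movable side guide, at negative lane y (robot's right). Origin: lower edge of its inner face, mid-length, on the bed; axes as the lane's, the face looks along +y. It slides along lane y only, its face from y = -75 mm to +20 mm (it starts at -75 to -55 mm), stays where it is left and drags with a steady 2.5 N or so. Its foot reaches 58 mm outward (-y) from the face.
- guide_knob (a point): Middle of the guide's grip knob: black upright cylinder, 24 mm in diameter, 28 mm high (14 mm above and below this point), on a thin neck, 42 mm outward (-y) of the guide's face and 60 mm above the bench. Take it from above. The guide's upright leg stands 24 mm from its skin, with its top 14 mm below this point; nothing else is close.
- carton: Sample carton: small white carton, 51 mm (x) by 60 mm (y) by 70 mm high, about 0.12 kg, the lower of the two small cartons on the robot's right. Origin: centre of its underside. Take it across its 51 mm side. Its 60 mm side goes across the lane, either way round; it slides there with under 2 N. The guide should nip it with 4 to 8 N for half a second; over 10 N crushes it.
- tall_carton: Bystander: taller, slimmer carton, 46 x 50 x 85 mm high; origin under its centre.
- coupling: Bystander: flanged steel coupling, 52 mm across, 50 mm high; origin under its centre.
- bearing: Bystander: ball bearing lying flat, 40 mm across, 15 mm high; origin under its centre.
- brown_tape: Bystander: roll of brown packing tape lying flat, 100 mm across, 48 mm high; origin under its centre.
- sealer_grip (a point): Top of the raised lever of the bag sealer, 210 mm above the bench at its grip, the end nearest the robot. The sealer is fixed and stands between the carton and the lane, 80 mm wide, 420 mm long, away from the robot; the lever falls from here to 95 mm at the far end. Carry things over it with room to spare.
Mind the look-alikes: they are no part of the job. Leave any blue or purple look-alike of the carton alone.

How it is judged:
By the outcome, as a careful person would: the job done as asked, in the order asked, and still so for the second after the job is handed in, with the robot touching nothing.
It also fails if it takes over 72 s, if anything falls off the work surface, if the arm or the gripper's body presses on something with over 40 N, if the wrist force passes 120 N, or if a joint passes its speed limit or range.

## Robot

A 6-joint arm with a two-finger parallel gripper is mounted at the origin on a cart in front of the work surface, level with it; the furniture and walls round the work are solid. World frame = base frame: x ahead of the robot, y to its left, z up, the work surface at z = 0. Lengths are in m, angles in rad, forces in N, time in s.
With the tool pointing down it reaches from about 0.35 to 0.875 m from the base axis. Payload 15.5 kg.
Tool frame: the origin (TCP) lies midway between the tips of the shut fingers; the grasp point (between the pads) lies 19 mm behind it (pinch_z is the distance from the TCP to the grasp point, in m); z points along the fingers, y is the line along which they close (so a half turn about z gives the same grasp; the last joint's range is limited). The gripper opens to 85 mm and grips with 20 to 120 N. Pads are 22 mm wide; open, the fingers measure 114 mm over their backs; the gripper's body (76 mm by 85 mm) begins 54 mm behind the grasp point. The pads swing forward as they close: fully open they stand 13 mm farther back than shut.
Start: joints at [-1.379, 0.494, 1.345, -0, 1.302, -0.096], TCP at [0.177, -0.599, 0.231] pointing down, gripper open.
Joint ranges: [-2.91, 2.91], [-0.82, 2.16], [0.22, 2.67], [-1.22, 4.37], [0.12, 2.79], [-3.08, 3.08]. Speed limits (rad/s): [1.89, 1.89, 2.57, 3.01, 3.01, 3.01].

## Interface

Orientations are given as a unit quaternion [w, x, y, z].
In Python, from plant import * gives the robot as it stands.
- The arm moves only by the tool drive_tool, never from a script. Its argument "commands" is one flat list of numbers, 5 for each row, row after row: the shift along the tool's x, y, z in units of 60 mm (1.0 is 60 mm), then the turn about the tool's z in units of 5 degrees (1.0 is 5 degrees), then the closure, from -1 (fully open) to 1 (shut). A call has 1 to 20 rows; each row shifts and turns the commanded pose from where the row before left it, along the tool's axes as they then stand; what a row does not reach is not made up. A row lasts 1/8 s, in which the tool goes at most 62.5 mm and 10.7 degrees, less where a joint would pass 70% of its speed; a pose out of reach is approached as far as the arm can. A call is refused whole if a number of a shift passes 1 or a number of a turn 1, either way. A call with a gripper value outside its range is refused whole. The fingers move at their own pace and stop on an object; "force" is the grip in N (left out, the last holds). Time passes only in rows, so rows that do not move let the fingers close. It gives the time, the measured TCP pose, the force, the opening and the grip force at its end, in the units of the state.
- get_obs(): the state, without advancing time (a new reading comes with each control period).
- grab_frame(name): name is "scene" or "top" or "wrist"; returns a dict with "frame" (384x512x3 uint8, red, green, blue), "mtx" (3x3 intrinsics, pixels), "world_from_camera" (4x4, takes a point from camera to world coordinates); the wrist camera has in their place "tool_from_camera" (4x4, takes a point from camera to tool coordinates, whose origin is the TCP and whose axes are the flange's). Camera axes: x right, y up, looking along -z (the intrinsics and any distortion apply to the point x, -y, -z); pixel columns grow to the right and rows downward; lengths in m; the calibration is good to about 2 mm. A picture is of the moment at which its call begins: read the wrist's pose just before it. There is no depth.
- hand_in(): hands the job in; it is judged then, once.
The state is a dict: "time": time; "qpos": joint angles; "qd": joint speeds; "effort": joint torques, N m; "tcp_pos": TCP position; "ee_rot": TCP orientation; "ft_force": force on the tool from outside, world axes, zero at the start; "ft_torque": the same for the moment, N m; "gripper_width": opening from 0.0 (shut) to 1.0 (fully open); "gripper_force": force on a finger pad.
Only numpy, scipy, OpenCV 4.12 (cv2) and the standard library are available. Lean on these libraries where they do the work, as an engineer would, in place of code of your own. Each camera call takes 0.05 s, during which the arm holds its last target. There are 200 camera calls.

## Working session

There is one attempt and no reset: what is moved stays moved. The work goes in short steps, Python scripts to look and compute and a tool call to move; the robot and the scene stay as the last step left them, time stands still between calls to the robot, and variables do not carry over. Pictures are saved under pics/ and viewed, at most 10 in all, crops included, and the job is handed in when it is done.

Besides the shell and the picture viewer there is one more tool, called after ">>>" by a JSON object that holds its "name" and its "arguments", one argument or row to a line. drive_tool: Moves the arm, as the interface text tells. Its arguments: {"type":"object","properties":{"commands":{"type":"array","items":{"type":"number"}},"force":{"type":"number"}},"required":["commands"]}

```bash
mkdir -p pics; ls; cat > h.py <<'E'
from plant import *
import numpy as np, cv2
from scipy.spatial.transform import Rotation as R
def Rq(q): return R.from_quat([q[1],q[2],q[3],q[0]])
def snap(name,fn):
    o=get_obs(); f=grab_frame(name)
    cv2.imwrite('pics/'+fn+'.png',f['frame'][:,:,::-1])
    if 'world_from_camera' in f: T=np.array(f['world_from_camera'])
    else:
        W=np.eye(4);W[:3,:3]=Rq(o['ee_rot']).as_matrix();W[:3,3]=o['tcp_pos'];T=W@np.array(f['tool_from_camera'])
    np.savez('pics/'+fn+'.npz',K=f['mtx'],T=T); return o,f
def ray(fn,uv):
    d=np.load('pics/'+fn+'.npz');K,T=d['K'],d['T']
    p=np.linalg.inv(K)@[uv[0],uv[1],1]; v=T[:3,:3]@np.array([p[0],-p[1],-p[2]])
    return T[:3,3],v/np.linalg.norm(v)
def onz(fn,uv,z):
    c,v=ray(fn,uv); return c+v*(z-c[2])/v[2]
def tri(*obs):
    A=np.zeros((3,3));b=np.zeros(3)
    for fn,uv in obs:
        c,v=ray(fn,uv);P=np.eye(3)-np.outer(v,v);A+=P;b+=P@c
    x=np.linalg.solve(A,b)
    res=[np.linalg.norm((np.eye(3)-np.outer(ray(f,u)[1],ray(f,u)[1]))@(x-ray(f,u)[0])) for f,u in obs]
    return x,res
def proj(fn,p):
    d=np.load('pics/'+fn+'.npz');q=np.linalg.inv(d['T'])@np.append(p,1);q=d['K']@[q[0],-q[1],-q[2]];return q[:2]/q[2]
E
python3 - <<'E'
from h import *
for n in['scene','top','wrist']:
    o,f=snap(n,n+'0'); print(n,[k for k in f if k!='frame'],np.round(np.array(f['mtx']),1).tolist(), np.round(np.load(f'pics/{n}0.npz')['T'],3).tolist())
    print({k:v for k,v in f.items() if 'dist' in k})
print(o)
a=[cv2.imread(f'pics/{n}0.png') for n in['scene','top']]
cv2.imwrite('pics/s0b.png',cv2.resize(a[0],(800,600),interpolation=cv2.INTER_CUBIC))
cv2.imwrite('pics/t0b.png',cv2.resize(a[1],(800,600),interpolation=cv2.INTER_CUBIC))
E
```

```text
pics
scene ['mtx', 'world_from_camera'] [[444.1, 0.0, 247.7], [0.0, 444.1, 189.5], [0.0, 0.0, 1.0]] [[-0.878, 0.3, -0.374, 0.054], [-0.479, -0.561, 0.675, 0.835], [-0.007, 0.771, 0.636, 0.985], [0.0, 0.0, 0.0, 1.0]]
{}
top ['mtx', 'world_from_camera'] [[365.8, 0.0, 259.2], [0.0, 365.8, 195.6], [0.0, 0.0, 1.0]] [[-0.028, 0.996, -0.087, 0.46], [-1.0, -0.027, 0.003, -0.078], [0.0, 0.087, 0.996, 1.157], [0.0, 0.0, 0.0, 1.0]]
{}
wrist ['mtx', 'tool_from_camera'] [[276.0, 0.0, 259.2], [0.0, 276.0, 193.0], [0.0, 0.0, 1.0]] [[0.283, 0.92, 0.271, 0.247], [-0.959, 0.272, 0.078, -0.578], [-0.002, -0.282, 0.959, 0.373], [0.0, 0.0, 0.0, 1.0]]
{}
{'time': 0.1, 'qpos': array([-1.37848030e+00,  4.94117346e-01,  1.34605920e+00, -8.06938761e-06,
        1.30251214e+00, -9.54825762e-02]), 'qd': array([ 0.00151266,  0.00012634, -0.0006795 , -0.00145163, -0.00101941,
        0.00042579]), 'effort': array([ 2.91078286e-03, -8.83585167e+01, -3.84561574e+01, -6.35078072e-05,
        5.22062430e-03, -4.29065790e-05]), 'tcp_pos': array([ 0.17735027, -0.59897264,  0.23076557]), 'ee_rot': array([-5.47185127e-04,  9.89664046e-01,  1.43404235e-01, -3.04079719e-05]), 'ft_force': array([-1.00538313, -0.07816315, -0.16286839]), 'ft_torque': array([-0.01827111, -0.09197998, -0.04198414]), 'gripper_force': 0.0, 'gripper_width': 1.0021006283710527}
```

View pics/s0b.png

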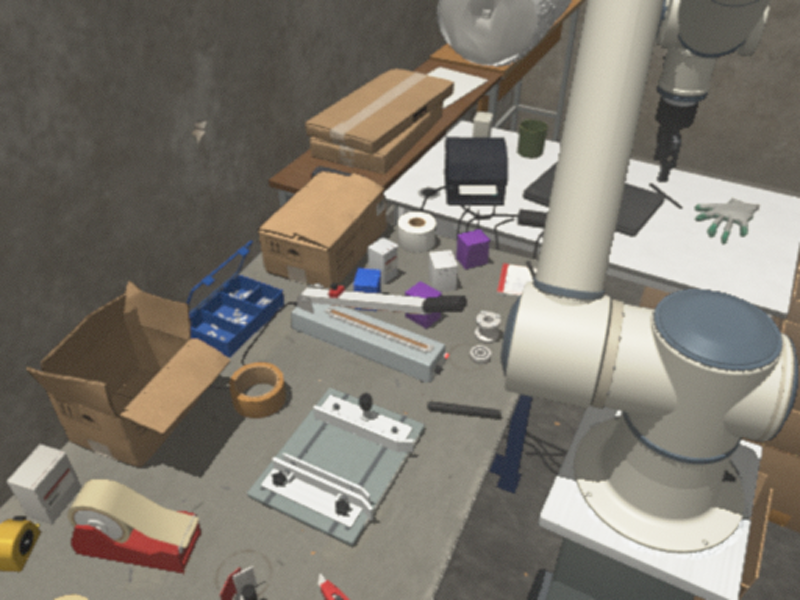

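View pics/t0b.png

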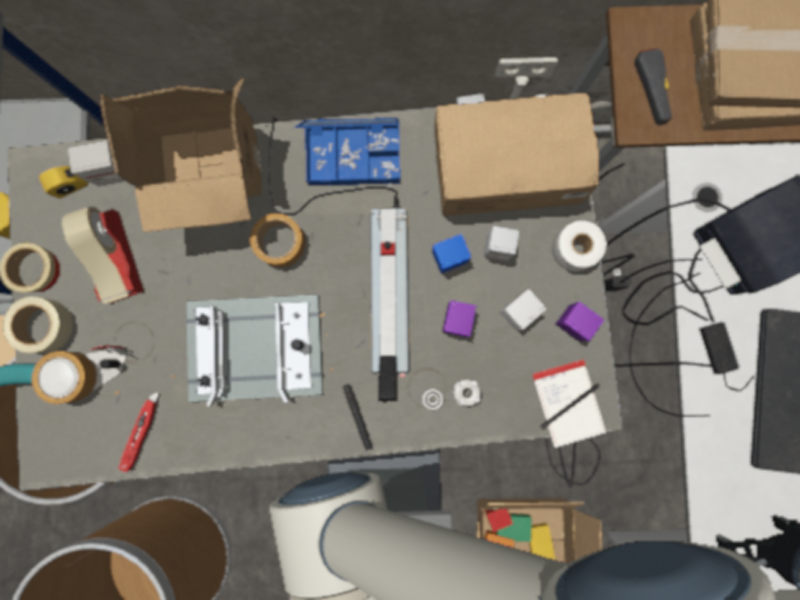

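View pics/wrist0.png

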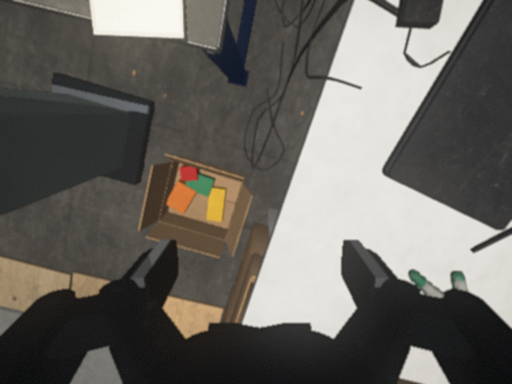

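Candidates for the carton, in 800x600 top-view pixels: white box at (503,244), white box at (525,310), purple boxes at (460,319) and (581,322), blue box at (452,253), and a white box far left at (90,158). In the scene view the two white ones are at (383,258) and (443,268). The one nearer the robot, top (525,310) / scene (443,268), looks like the lower one. A close crop should settle it.

```bash
python3 - <<'E'
from h import *
s=cv2.imread('pics/scene0.png');t=cv2.imread('pics/top0.png')
def c(im,x,y,w,h,k): return cv2.resize(im[y:y+h,x:x+w],None,fx=k,fy=k,interpolation=cv2.INTER_CUBIC)
a=np.hstack([c(s,230,145,80,60,5),c(t,290,135,80,60,5)])
b=np.hstack([c(s,155,245,120,90,10/3)[:300,:400],c(t,115,185,100,75,4)])
cv2.imwrite('pics/crop1.png',np.vstack([a,b]))
E
```

```text
(no output)
```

View pics/crop1.png

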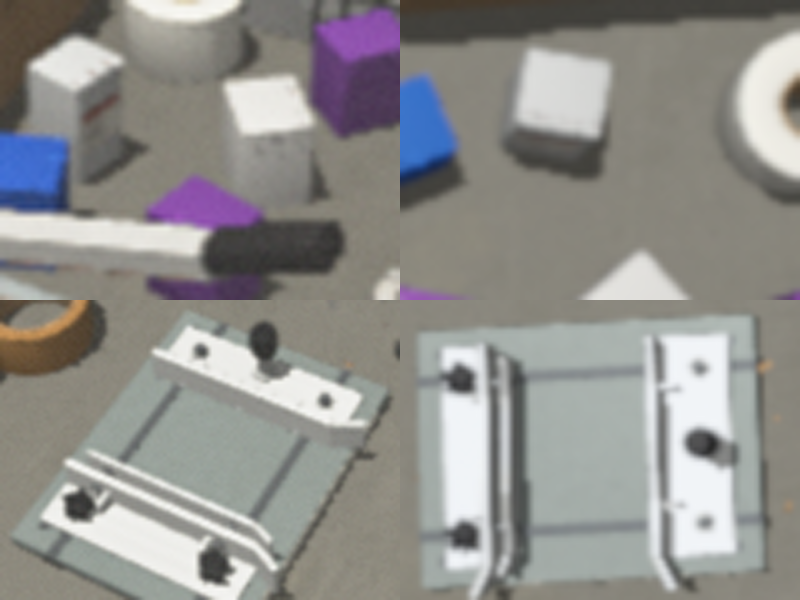

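```bash
python3 - <<'E'
from h import *
S=lambda x,y:(230+x/5,145+y/5)
k=.64
# top-face centres: near white, far white
for nm,uvs,uvt in [('near',S(267,104),(525*k,309*k)),('far',S(77,62),(504*k,241*k))]:
    print(nm,tri(('scene0',uvs),('top0',uvt)), onz('top0',uvt,.07))
T=lambda x,y:(115+x/4,185+(y)/4)
Sl=lambda x,y:(155+x*.3,245+y*.3)
print('knob',tri(('scene0',Sl(264,32)),('top0',T(300,143))), 'at.074',onz('top0',T(300,143),.074))
for nm,p in dict(bl=(16,30),tl2=(350,16),br=(367,268),bl2=(25,287)).items(): print(nm,onz('top0',T(*p),.016).round(4))
t=cv2.imread('pics/top0.png')
cv2.imwrite('pics/crop2.png',cv2.resize(t[175:225,310:380],None,fx=8,fy=8,interpolation=cv2.INTER_CUBIC))
o=get_obs();print(Rq(o['ee_rot']).as_matrix().round(3))
E
```

```text
near (array([ 0.54351118, -0.30916475,  0.06876768]), [np.float64(0.0012686026376495605), np.float64(0.001268602637649558)]) [ 0.5422611  -0.30942286  0.07      ]
far (array([ 0.67313916, -0.27188022,  0.08428024]), [np.float64(0.0012079578490845166), np.float64(0.001207957849084561)]) [ 0.67484589 -0.27495816  0.07      ]
knob (array([0.48752162, 0.1275252 , 0.06934226]), [np.float64(0.001842656740197737), np.float64(0.0018426567401977848)]) at.074 [0.48574924 0.12583309 0.074     ]
bl [0.5816 0.3582 0.016 ]
tl2 [0.5854 0.0964 0.016 ]
br [0.3893 0.0861 0.016 ]
bl2 [0.3821 0.3501 0.016 ]
[[ 0.959  0.284 -0.   ]
 [ 0.284 -0.959  0.001]
 [ 0.    -0.001 -1.   ]]
```

>>> {"name": "drive_tool", "arguments": {
  "commands": [0.65,-0.26,0,0,-1,0.65,-0.26,0,0,-1,0.65,-0.26,0,0,-1,0.65,-0.26,0,0,-1,0.65,-0.26,0,0,-1,0.65,-0.26,0,0,-1,0.65,-0.26,0,0,-1,0.65,-0.26,0,0,-1,0.65,-0.26,0,0,-1,0.65,-0.26,0,0,-1,0.65,-0.26,0,0,-1,0,0,0,0,-1,0,0,0,0,-1]
}}

```text
time: 1.78
tcp_pos: [0.5397, -0.313, 0.231]
ee_rot: [-0.0, 0.99, 0.144, -0.0]
ft_force: [0.2, -0.2, -0.3]
gripper_width: 1.001
gripper_force: 0.0
```

```bash
python3 - <<'E'
from h import *
o,f=snap('wrist','w1');print(o['tcp_pos'],o['time'],o['ft_force'])
t=cv2.imread('pics/w1.png')
cv2.imwrite('pics/w1b.png',cv2.resize(t,(800,600),interpolation=cv2.INTER_CUBIC))
E
```

```text
[ 0.53971275 -0.31302423  0.23101115] 1.775 [ 0.19278458 -0.19034936 -0.2959654 ]
```

View pics/w1b.png

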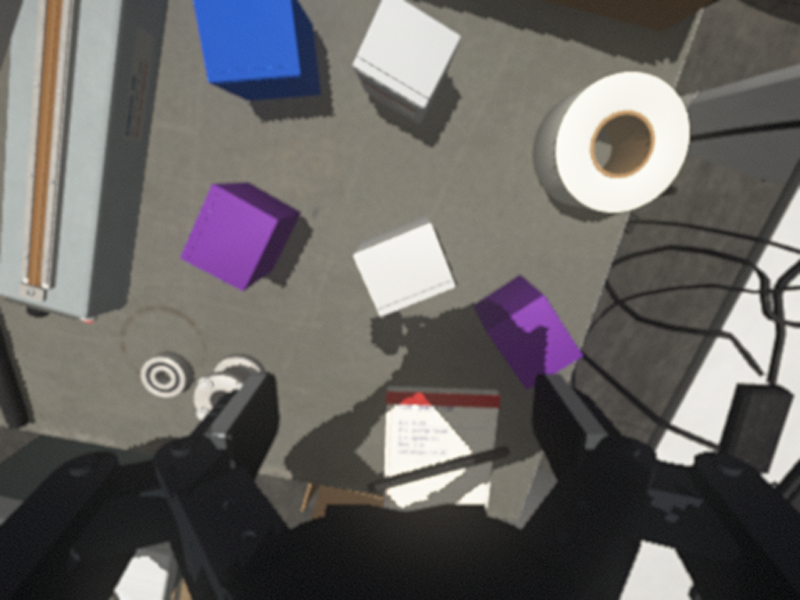

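Nearly below the camera stands the white carton with top face corners around (356,261), (434,230), (455,287), (379,316); purple boxes at (240,235) and (530,330), the tall carton at (407,50).

```bash
python3 - <<'E'
from h import *
k=.64
t=cv2.imread('pics/w1.png');cv2.imwrite('pics/crop3.png',cv2.resize(t[130:215,215:305],None,fx=7,fy=7,interpolation=cv2.INTER_CUBIC))
P=[onz('w1',(x*k,y*k),.07) for x,y in [(356,261),(434,230),(455,287),(379,316)]]
P=np.array(P)
for i in range(4):
    d=P[(i+1)%4]-P[i];print(P[i].round(4),np.linalg.norm(d).round(4),np.degrees(np.arctan2(d[1],d[0])).round(1))
c=P.mean(0);print(c)
print(tri(('w1',proj('w1',c)),('top0',(525*k,309*k)),('scene0',(230+267/5,145+104/5))))
E
```

```text
[ 0.5428 -0.2747  0.07  ] 0.0594 -51.8
[ 0.5795 -0.3214  0.07  ] 0.0441 -142.2
[ 0.5446 -0.3484  0.07  ] 0.0598 128.2
[ 0.5076 -0.3015  0.07  ] 0.0442 37.3
[ 0.54364369 -0.31150423  0.07      ]
(array([ 0.54360401, -0.31046583,  0.06777311]), [np.float64(0.001252906111766302), np.float64(0.0012891332914997196), np.float64(0.001697104463209695)])
```

View pics/crop3.png

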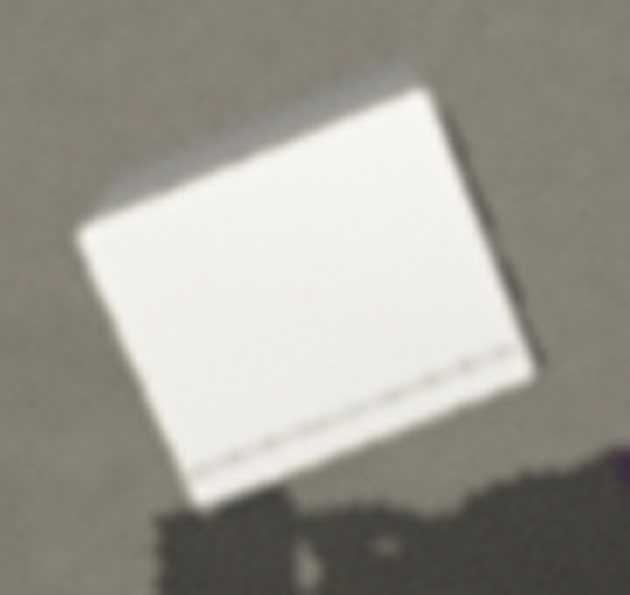

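```bash
python3 - <<'E'
from h import *
P=np.array([onz('w1',(215+x/7,130+y/7),.069) for x,y in [(80,232),(428,90),(537,372),(195,508)]])
for i in range(4):
    d=P[(i+1)%4]-P[i];print(P[i].round(4),np.linalg.norm(d).round(4),np.degrees(np.arctan2(d[1],d[0])).round(1))
c=P.mean(0);print(c)
o=get_obs();M=Rq(o['ee_rot']).as_matrix();d=c-o['tcp_pos'];print(M[:,:2].T@d/.06, np.degrees(np.arctan2(M[1,1],M[0,1])))
E
```

```text
[ 0.5464 -0.272   0.069 ] 0.0594 -51.4
[ 0.5834 -0.3184  0.069 ] 0.049 -141.3
[ 0.5452 -0.349   0.069 ] 0.0606 129.1
[ 0.507  -0.3019  0.069 ] 0.0495 37.2
[ 0.54549606 -0.31033677  0.069     ]
[ 0.11192348 -0.01975895] -73.5332038849449
```

>>> {"name": "drive_tool", "arguments": {
  "commands": [0.11,-0.02,0,0,-1,0,0,0,-1,-1,0,0,0,-1,-1,0,0,0,-1,-1,0,0,0,-1,-1,0,0,0,-1,-1,0,0,0,-1,-1,0,0,0,-1,-1,0,0,0,-1,-1,0,0,0,-1,-1,0,0,0,-1,-1,0,0,0,-1,-1,0,0,0,-1,-1,0,0,0,-1,-1,0,0,0,-1,-1,0,0,0,-1,-1,0,0,0,-1,-1,0,0,0,-1,-1,0,0,0,-1,-1]
}}

```text
time: 4.2
tcp_pos: [0.5459, -0.3104, 0.2313]
ee_rot: [0.0, 0.598, 0.802, 0.0]
ft_force: [-0.0, 0.6, -0.9]
gripper_width: 0.999
gripper_force: 0.0
```

>>> {"name": "drive_tool", "arguments": {
  "commands": [0,0,0,-1,-1,0,0,0,-1,-1,0,0,0,-1,-1,0,0,0,-1,-1,0,0,0,-0.4,-1,0,0,0.5,0,-1,0,0,0.5,0,-1,0,0,0,0,-1,0,0,0,0,-1]
}}

```text
time: 5.32
tcp_pos: [0.5465, -0.3104, 0.1724]
ee_rot: [0.001, 0.435, 0.901, -0.0]
ft_force: [0.5, 0.6, 0.7]
gripper_width: 1.0
gripper_force: 0.0
```

```bash
python3 - <<'E'
from h import *
o=get_obs();M=Rq(o['ee_rot']).as_matrix();d=np.array([.5455,-.3103,.033])-o['tcp_pos'];print(M.T@d/.06, np.degrees(np.arctan2(M[1,1],M[0,1])),o['tcp_pos'],o['qpos'].round(2))
o,f=snap('wrist','w2')
a=np.load('pics/w2.npz');
t=cv2.imread('pics/w2.png')
cv2.imwrite('pics/w2b.png',t)
E
```

```text
[ 0.01413657 -0.01260303  2.32334701] 38.454814906406426 [ 0.54648214 -0.3103984   0.17240196] [-0.61  0.56  1.41  0.    1.18 -1.28]
```

View pics/w2b.png

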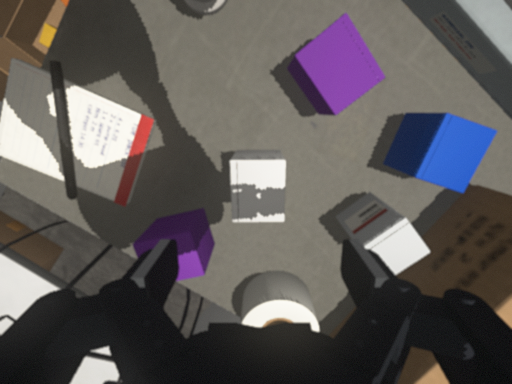

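```bash
python3 - <<'E'
from h import *
P=np.array([onz('w2',p,.069) for p in [(231,159),(285,159),(285,222),(231,220)]])
c=P.mean(0);print(P.round(4),c)
print('x-w1w2',tri(('w1',proj('w1',np.array([.5455,-.3103,.069]))),('w2',proj('w2',c))))
o=get_obs();M=Rq(o['ee_rot']).as_matrix()
for z in (.05,.07): print('purple corner rel tool mm',z,[(M.T@(onz('w2',p,z)-c)*1000).round(0)[:2] for p in [(207,210),(213,247),(161,216)]])
print('tall corner',[(M.T@(onz('w2',p,z)-c)*1000).round(0)[:2] for p,z in [((373,193),.085),((338,222),.085),((340,205),0.04)]])
print(M.T@(c-o['tcp_pos'])/.06)
E
```

```text
[[ 0.5083 -0.3007  0.069 ]
 [ 0.5462 -0.2706  0.069 ]
 [ 0.5851 -0.3172  0.069 ]
 [ 0.5434 -0.3476  0.069 ]] [ 0.54572653 -0.30902833  0.069     ]
x-w1w2 (array([ 0.54561723, -0.30977049,  0.06831133]), [np.float64(0.0006226649344891598), np.float64(0.0006226649344893764)])
purple corner rel tool mm 0.05 [array([-25., -52.]), array([-67., -48.]), array([ -32., -100.])]
purple corner rel tool mm 0.07 [array([-18., -48.]), array([-57., -44.]), array([-24., -92.])]
tall corner [array([  3., 100.]), array([-24.,  72.]), array([-24.,  86.])]
[0.03146395 0.00199719 1.72814635]
```

>>> {"name": "drive_tool", "arguments": {
  "commands": [0.08,0,0,0,-0.5,0,0,0,0,-0.5,0,0,0,0,-0.5,0,0,0,0,-0.5],
  "force": 25
}}

```text
time: 5.88
tcp_pos: [0.5431, -0.3063, 0.1714]
ee_rot: [0.0, 0.435, 0.901, -0.0]
ft_force: [-0.6, -0.7, -0.7]
gripper_width: 0.749
gripper_force: 0.0
```

>>> {"name": "drive_tool", "arguments": {
  "commands": [0,0,0.5,0,-0.5,0,0,0.5,0,-0.5,0,0,0.5,0,-0.5,0,0,0.4,0,-0.5,0,0,0.2,0,-0.5,0,0,0.2,0,-0.5,0,0,0,0,-0.5,0,0,0,0,0,0,0,0,0,0.2,0,0,0,0,0.2,0,0,0,0,0.2,0,0,0,0,0.2,0,0,0,0,0.2],
  "force": 25
}}

```text
time: 7.5
tcp_pos: [0.5434, -0.3064, 0.034]
ee_rot: [0.001, 0.435, 0.901, -0.0]
ft_force: [-0.4, 0.5, 5.9]
gripper_width: 0.581
gripper_force: 27.2
```

>>> {"name": "drive_tool", "arguments": {
  "commands": [0,0,-0.2,0,0.2,0,0,-0.5,0,0.2,0,0,-0.6,0,0.2,0,0,-0.6,0,0.2,0,0,-0.6,0,0.2,0,0,-0.6,0,0.2,0,0,-0.6,0,0.2,0,0,-0.6,0,0.2,0,0,-0.2,0,0.2,0,0,0,0,0.2]
}}

```text
time: 8.75
tcp_pos: [0.543, -0.3062, 0.3035]
ee_rot: [0.0, 0.435, 0.901, -0.0]
ft_force: [0.6, 1.4, -2.0]
gripper_width: 0.58
gripper_force: 26.6
```

>>> {"name": "drive_tool", "arguments": {
  "commands": [0.3,0.2,0,0,0.2,0.6,0.38,0,0,0.2,0.6,0.38,0,0,0.2,0.6,0.38,0,0,0.2,0.6,0.38,0,0,0.2,0.6,0.38,0,0,0.2,0.6,0.38,0,0,0.2,0.6,0.38,0,0,0.2,0.6,0.38,0,0,0.2,0.6,0.38,0,0,0.2,0.3,0.2,0,0,0.2,0,0,0,1,0.2,0,0,0,1,0.2,0,0,0,1,0.2,0,0,0,1,0.2,0,0,0,1,0.2,0,0,0,1,0.2,0,0,0,1,0.2,0,0,0,0,0.2,0,0,0,0,0.2]
}}

```text
time: 11.25
tcp_pos: [0.4978, 0.1185, 0.3027]
ee_rot: [-0.0, 0.684, 0.729, -0.0]
ft_force: [0.8, 0.4, -1.6]
gripper_width: 0.58
gripper_force: 26.5
```

```bash
python3 - <<'E'
from h import *
o,f=snap('wrist','w3');print(o['tcp_pos'],o['time'],o['ft_force'],o['gripper_width'],o['qpos'].round(2))
M=Rq(o['ee_rot']).as_matrix();print(np.degrees(np.arctan2(M[1,1],M[0,1])))
t=cv2.imread('pics/w3.png')
cv2.imwrite('pics/w3b.png',cv2.resize(t,(800,600),interpolation=cv2.INTER_CUBIC))
E
```

```text
[0.49782042 0.11846651 0.3026808 ] 11.25 [ 0.78419598  0.44619361 -1.58205414] 0.5799163112764312 [0.12 0.27 1.51 0.   1.36 0.05]
3.6222852822320486
```

View pics/w3b.png

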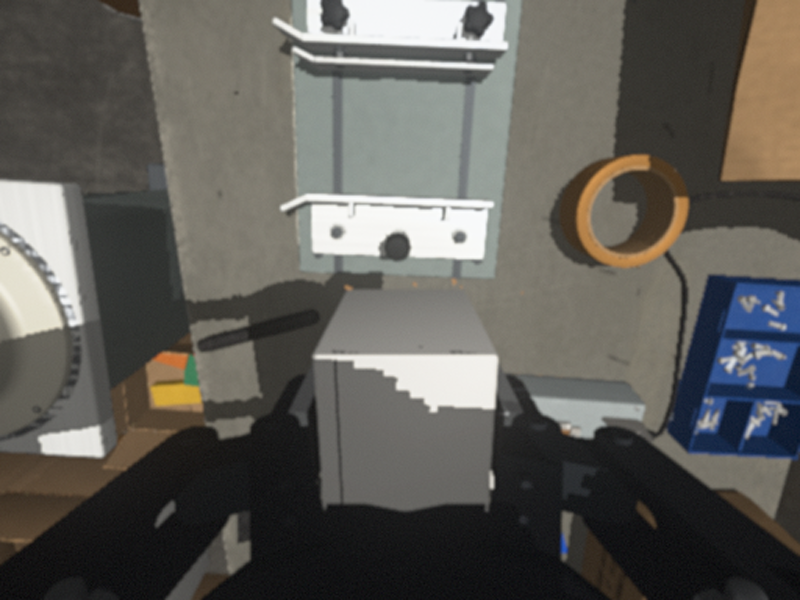

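The wrist view shows the lane: movable guide top edge near row 202 with the knob at (397,246), sprung plate top near row 66, back guide star knobs at (334,14) and (478,18); the held carton sits square below. I'll read the edges numerically.

```bash
python3 - <<'E'
from h import *
g=cv2.imread('pics/w3.png',0)
for u in (225,250,275):
    print(u,'plate',list(map(int,g[22:52,u-1:u+2].mean(1))),'guide r120:',list(map(int,g[120:182,u-1:u+2].mean(1))))
for v in (60,80,100,115,168): print('row',v,'L',list(map(int,g[v-1:v+2,182:200].mean(0))),'R',list(map(int,g[v-1:v+2,310:336].mean(0))))
E
```

```text
225 plate [240, 245, 247, 246, 234, 178, 115, 89, 89, 91, 90, 87, 81, 81, 122, 193, 234, 231, 182, 116, 85, 84, 85, 81, 79, 77, 77, 91, 120, 144] guide r120: [151, 150, 148, 142, 161, 225, 248, 249, 242, 227, 212, 216, 223, 224, 222, 221, 221, 222, 222, 233, 243, 247, 246, 245, 244, 244, 244, 245, 245, 245, 245, 246, 246, 245, 245, 243, 242, 243, 244, 244, 244, 242, 224, 169, 146, 144, 146, 146, 147, 147, 148, 149, 149, 138, 114, 83, 69, 71, 70, 69, 69, 68]
250 plate [246, 245, 245, 247, 247, 237, 187, 121, 91, 91, 94, 91, 89, 84, 85, 124, 197, 239, 237, 193, 123, 89, 87, 87, 86, 82, 80, 94, 123, 146] guide r120: [154, 154, 152, 150, 144, 163, 224, 248, 249, 241, 203, 166, 213, 245, 249, 247, 247, 248, 248, 247, 247, 247, 246, 246, 244, 244, 244, 240, 223, 177, 118, 79, 67, 69, 74, 75, 75, 76, 74, 73, 72, 71, 71, 68, 68, 82, 113, 140, 150, 150, 149, 150, 151, 150, 147, 136, 126, 126, 128, 127, 126, 126]
275 plate [246, 246, 244, 244, 246, 247, 240, 200, 127, 90, 89, 91, 90, 87, 83, 82, 114, 184, 235, 239, 200, 128, 89, 85, 87, 84, 81, 78, 79, 93] guide r120: [154, 155, 155, 156, 154,
[... 753 characters left out ...]
ow 100 L [117, 116, 116, 117, 117, 123, 138, 147, 142, 142, 147, 147, 145, 146, 145, 145, 145, 146] R [155, 155, 156, 155, 156, 154, 155, 155, 155, 155, 156, 155, 152, 142, 129, 124, 124, 122, 121, 120, 122, 121, 121, 122, 122, 123]
row 115 L [117, 119, 118, 119, 119, 123, 133, 146, 148, 146, 146, 145, 146, 146, 147, 148, 148, 149] R [155, 154, 155, 155, 156, 156, 156, 155, 156, 156, 156, 150, 135, 123, 123, 126, 125, 123, 124, 123, 123, 122, 122, 121, 120, 121]
row 168 L [122, 123, 121, 121, 119, 118, 118, 120, 121, 124, 132, 143, 145, 145, 145, 145, 144, 144] R [155, 155, 156, 155, 156, 156, 152, 141, 128, 124, 125, 123, 122, 121, 121, 121, 120, 121, 120, 120, 120, 121, 119, 120, 120, 119]
```

```bash
python3 - <<'E'
from h import *
print('cam',np.load('pics/w3.npz')['T'][:3,3].round(3))
L=np.array([onz('w3',p,.016) for p in [(186.7,60),(186.6,80),(187.8,100),(188,115),(192,168)]])
Rr=np.array([onz('w3',p,.016) for p in [(327.5,60),(325.5,80),(323.3,100),(321.9,115),(317.4,168)]])
B=np.array([onz('w3',p,.016) for p in [(225,174.3),(250,175.3),(275,176.2)]])
for n,X in(('L',L),('R',Rr)):
    f=np.polyfit(X[:,1],X[:,0],1); print(n,X.round(4)[:,:2].tolist(),'yaw',np.degrees(np.arctan(-f[0])),'x@y.22',np.polyval(f,.22))
print('B',B.round(4)[:,:2].tolist(), np.degrees(np.arctan(np.polyfit(B[:,0],B[:,1],1)[0])))
for n,z,ps in[('plate',.046,[(225,40.3),(250,41.4),(275,42.5)]),('guide46',.046,[(225,124.6),(250,125.6),(275,126.6)]),('guide16',.016,[(225,124.6),(250,125.6),(275,126.6)])]:
    X=np.array([onz('w3',p,z) for p in ps]); f=np.polyfit(X[:,0],X[:,1],1);print(n,X.round(4)[:,:2].tolist(),np.degrees(np.arctan(f[0])),'y@x.485',np.polyval(f,.485))
T=lambda x,y:(115+x/4,185+(y)/4)
print('knob w3',onz('w3',(397*.64,242*.64),.074),tri(('w3',(397*.64,243*.64)),('top0',T(301,142)),('scene0',(155+264*.3,245+30*.3))))
print('lanes top0',onz('top0',T(300,142),.074))
for n,z,ps in[('platetop0',.046,[(503,355),(505,560)]),('guidetop0 inner',.046,[(648,338),(652,555)])]:
    print(n,[onz('top0',T(x-400,y-300),z).round(4)[:2].tolist() for x,y in ps])
E
```

```text
cam [0.495 0.191 0.445]
L [[0.3866, 0.2553], [0.3861, 0.2288], [0.3876, 0.2014], [0.3877, 0.1801], [0.3932, 0.0998]] yaw 2.579559164581753 x@y.22 0.3870182216611049
R [[0.586, 0.2677], [0.5866, 0.2413], [0.587, 0.2139], [0.5876, 0.1926], [0.5906, 0.1122]] yaw 1.710702564516698 x@y.22 0.5871387350129829
B [[0.4454, 0.0929], [0.4852, 0.0937], [0.5249, 0.0948]] 1.3740696068287384
plate [[0.444, 0.2773], [0.4764, 0.278], [0.5089, 0.2787]] 1.2910233104817994 y@x.485 0.27820756955440207
guide46 [[0.4469, 0.1711], [0.482, 0.1719], [0.5172, 0.1727]] 1.3532366390489086 y@x.485 0.17198209197613157
guide16 [[0.4433, 0.1696], [0.4811, 0.1705], [0.5189, 0.1714]] 1.3532366390488526 y@x.485 0.17057617829755609
knob w3 [0.49043523 0.13530835 0.074     ] (array([0.48881525, 0.12915349, 0.06994434]), [np.float64(0.004896811857095018), np.float64(0.0039456608579721865), np.float64(0.002037263256305757)])
lanes top0 [0.48648645 0.12582488 0.074     ]
platetop0 [[0.5574, 0.2804], [0.4026, 0.2788]]
guidetop0 inner [[0.5674, 0.1698], [0.4033, 0.1682]]
```

>>> {"name": "drive_tool", "arguments": {
  "commands": [0,0,0,0.42,0.2,0.33,-0.03,0,0,0.2,0.5,-0.03,0,0,0.2,0.5,-0.03,0,0,0.2,0.4,-0.03,0,0,0.2,0.3,0,0,0,0.2,0,0,0,0,0.2,0,0,0.5,0,0.2,0,0,0.6,0,0.2,0,0,0.6,0,0.2,0,0,0.6,0,0.2,0,0,0.6,0,0.2,0,0,0.4,0,0.2,0,0,0.3,0,0.2,0,0,0.2,0,0.2,0,0,0,0,0.2,0,0,0,0,0.2]
}}

```text
time: 13.42
tcp_pos: [0.4887, 0.2398, 0.0759]
ee_rot: [0.0, 0.699, 0.716, 0.0]
ft_force: [0.3, -0.3, -1.2]
gripper_width: 0.582
gripper_force: 26.5
```

```bash
python3 - <<'E'
from h import *
o=get_obs();M=Rq(o['ee_rot']).as_matrix();print(o['tcp_pos'],np.degrees(np.arctan2(M[1,1],M[0,1])),o['ft_force'],o['gripper_width'])
E
```

```text
[0.48867498 0.23979149 0.07591887] 1.3783596947618304 [ 0.25697193 -0.34945349 -1.1622855 ] 0.5822649632557656
```

Down to about z = 0.053, then settle in small steps.

>>> {"name": "drive_tool", "arguments": {
  "commands": [0,0,0.2,0,0.2,0,0,0.18,0,0.2,0,0,0,0,0.2,0,0,0,0,0.2]
}}

```text
time: 13.92
tcp_pos: [0.4882, 0.2398, 0.0524]
ee_rot: [-0.0, 0.698, 0.716, -0.0]
ft_force: [0.0, 0.1, -0.9]
gripper_width: 0.582
gripper_force: 26.5
```

>>> {"name": "drive_tool", "arguments": {
  "commands": [0,0,0.02,0,0.2,0,0,0,0,0.2,0,0,0.01,0,0.2,0,0,0,0,0.2]
}}

```text
time: 14.42
tcp_pos: [0.4882, 0.2398, 0.0507]
ee_rot: [-0.0, 0.698, 0.716, 0.0]
ft_force: [-0.1, 0.6, -2.2]
gripper_width: 0.582
gripper_force: 26.5
```

>>> {"name": "drive_tool", "arguments": {
  "commands": [0,0,0.01,0,0.2,0,0,0,0,0.2,0,0,0,0,0.2]
}}

```text
time: 14.8
tcp_pos: [0.4882, 0.2398, 0.0501]
ee_rot: [-0.0, 0.698, 0.716, -0.0]
ft_force: [0.2, -0.1, -0.8]
gripper_width: 0.584
gripper_force: 26.5
```

>>> {"name": "drive_tool", "arguments": {
  "commands": [0,0,0.01,0,0.2,0,0,0,0,0.2,0,0,0,0,0.2]
}}

```text
time: 15.18
tcp_pos: [0.4883, 0.2399, 0.0499]
ee_rot: [0.0, 0.698, 0.716, 0.0]
ft_force: [-2.3, -0.8, 10.1]
gripper_width: 0.581
gripper_force: 27.7
```

>>> {"name": "drive_tool", "arguments": {
  "commands": [0,0,-0.01,0,0.2,0,0,0,0,-0.4,0,0,0,0,-0.5,0,0,0,0,-0.5,0,0,0,0,-0.5,0,0,-0.3,0,-0.5,0,0,-0.6,0,-0.5,0,0,-0.6,0,-0.5,0,0,-0.6,0,-0.5,0,0,-0.3,0,-0.5,0,0,0,0,-0.5,0,0,0,0,-0.5]
}}

```text
time: 16.68
tcp_pos: [0.4878, 0.2397, 0.1933]
ee_rot: [-0.0, 0.698, 0.716, -0.0]
ft_force: [-0.2, 0.9, 0.5]
gripper_width: 0.748
gripper_force: 0.0
```

```bash
python3 - <<'E'
from h import *
o,f=snap('wrist','w4');snap('top','top4');snap('scene','scene4');print(o['tcp_pos'],o['time'],o['gripper_width'])
w=cv2.imread('pics/w4.png');t=cv2.imread('pics/top4.png');s=cv2.imread('pics/scene4.png')
a=cv2.resize(w,(400,300));
def c(im,x,y,w,h): return cv2.resize(im[y:y+h,x:x+w],(400,300),interpolation=cv2.INTER_CUBIC)
cv2.imwrite('pics/c4.png',np.vstack([np.hstack([c(w,140,80,200,150),a]),np.hstack([c(s,155,235,120,90),c(t,115,185,100,75)])]))
E
```

```text
[0.48780768 0.23966808 0.19325078] 16.675 0.7480603520521414
```

View pics/c4.png

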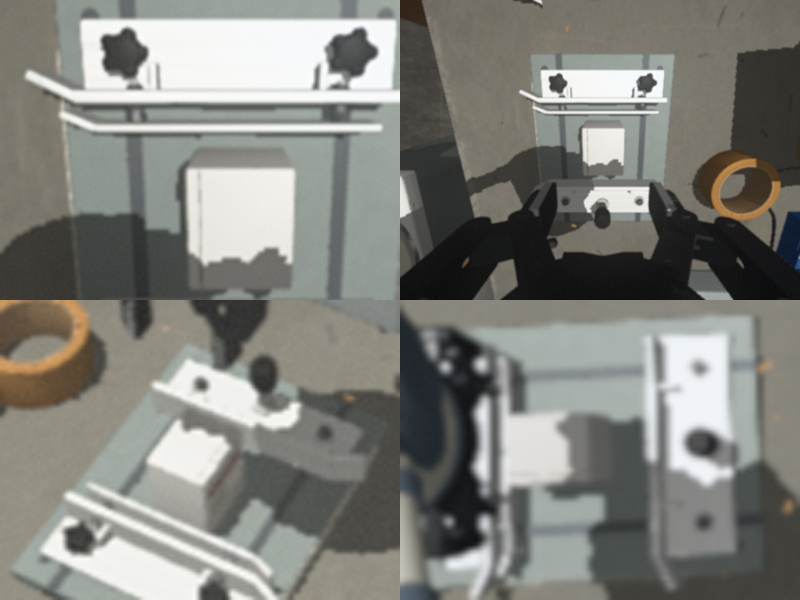

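Carton stands upright and square between the guides: top face in the upper-left crop is about (185,168)–(296,168)–(292,288)–(187,290), the plate edge is at row ~131, and the knob is at about (601,208) in the upper-right inset.

```bash
python3 - <<'E'
from h import *
c=lambda x,y:(140+x/2,80+y/2)
P=np.array([onz('w4',c(*p),.086) for p in [(185,168),(296,168),(293,288),(187,290)]])
print('carton',P.round(4)[:,:2].tolist(),P.mean(0))
print('plate',[onz('w4',c(*p),.046).round(4)[:2].tolist() for p in [(100,132),(380,131)]])
g=cv2.imread('pics/w4.png',0)
b=(cv2.imread('pics/w4.png').max(2)<60).astype(np.uint8)
print(g[240:300:2,230:290:2].tolist().__len__())
for v in range(250,296,3): print(v,''.join('#' if x<60 else '+' if x<110 else '.' for x in g[v,220:300]))
K=np.array([.4895,.1295,.074]);print(proj('w4',K),proj('w4',K+[.012,0,0]),proj('w4',K-[0,.012,0]),proj('w4',K+[0,.012,0]),proj('w4',K-[0,.012,.028]))
o=get_obs();M=Rq(o['ee_rot']).as_matrix();print(M.T@(np.array([.4895,.1295,.045])-o['tcp_pos'])/.06)
E
```

```text
carton [[0.4635, 0.2661], [0.5143, 0.2673], [0.5159, 0.2082], [0.4643, 0.2059]] [0.48950724 0.23690132 0.086     ]
plate [[0.4155, 0.2766], [0.5612, 0.2806]]
30
250 +++++++++++++++++++.............................................................
253 +++++.+++++++++++...............................................................
256 ++++++++++++++..................................................................
259 +.++++++.+++++.................+++..++++........................................
262 ++++++++++++++...............++++++++++++++.....................................
265 +++++++++++++++...........++++++++++######++....................................
268 +++++++++++++++++..........++++++###########++..................................
271 +++++++++++++++++++.......++++#################+................................
274 ++++++++++++++++++++++++++...+##################++..............................
277 +++++++++++++++++++++++++++..+##################++..............................
280 +++++++++++++++++++++++++++++###################++..............................
283 ##+###+######+###++++++++++++####################+..............................
286 +++++########+++++..........++##################++..............................
289 +....++###++++................++##############+++...............................
292 ######+++++......................++++++++++++...................................
295 ++++++..........................................................................
[257.70061354 285.85829369] [268.64716769 286.092545  ] [257.46338437 295.22143541] [257.94320427 276.28353762] [257.64856512 280.42492023]
[-1.83484498 -0.01235612  2.46965597]
```

>>> {"name": "drive_tool", "arguments": {
  "commands": [-0.3,0,0,0,-0.05,-0.5,0,0,0,-0.05,-0.5,0,0,0,-0.05,-0.35,0,0,0,-0.05,-0.16,0,0,0,-0.05,0,0,0,0,-0.05,0,0,0,0,-0.05]
}}

```text
time: 17.7
tcp_pos: [0.4909, 0.1317, 0.194]
ee_rot: [-0.0, 0.698, 0.716, 0.0]
ft_force: [1.1, -0.1, -0.5]
gripper_width: 0.523
gripper_force: 0.0
```

```bash
python3 - <<'E'
from h import *
o,f=snap('wrist','w5');g=cv2.imread('pics/w5.png',0);print(o['tcp_pos'],o['gripper_width'])
for y in (.128,.131,.134):
    K=np.array([.4900,y,.074]);print(y,proj('w5',K).round(1),proj('w5',K+[.012,0,0]).round(1),proj('w5',K-[0,.012,0]).round(1),proj('w5',K+[0,.012,0]).round(1))
for v in range(216,330,3): print(v,''.join('#' if x<60 else '+' if x<110 else '.' for x in g[v,190:330]))
E
```

```text
[0.49087109 0.13168207 0.19401261] 0.5225693664703827
0.128 [257.4 192.4] [269.5 192.7] [257.1 203.9] [257.6 180.6]
0.131 [257.4 189.5] [269.6 189.7] [257.2 201. ] [257.7 177.6]
0.134 [257.5 186.5] [269.7 186.8] [257.2 198.2] [257.8 174.6]
216 ++##+++++++####++++#+#++++.....++++#++++++++++++++++++++++++++++++++++++++++++++++..........................................................
219 ++#++##+##+#+++++++++#++++++++++++##+++++++++++++++++++++++++++++++++++++++++++++...........................................................
222 #+###++##+#+##+++#+#+#+++++#++++#+++##++++++++++#+++++++++#+++.....++++++++++++++...........................................................
225 #######+#####+###++#+##########+##+######+#+++#++++++++++.................++++..............................................................
228 ##################++###+#######+#+##########++++#+#+#++.....................................................................................
231 ##############++++++++++#########+############+++++++++.......................................................++##+++++++++++......
[... 3949 characters left out ...]
.....................................................................................................+##################
318 ##################++.....................................................................................................+##################
321 ###################+........++++++.....................................................................................+####################
324 ################################################+++++..................................+####################################################
327 ###################################################################++++++###################################################################
```

```bash
python3 - <<'E'
from h import *
g=cv2.imread('pics/w5.png',0)
for v in range(160,216,3): print(v,''.join('#' if x<60 else '+' if x<110 else '.' for x in g[v,225:295]))
E
```

```text
160 ......................................................................
163 ......................................................................
166 ......................................................................
169 ......................................................................
172 ......................................................................
175 ..............................+++++...................................
178 ........................+++#####++##+##++.............................
181 ......................+++###+++++++++++##++...........................
184 .....................++++#+++++++++++++++#++..........................
187 .....................++##+++++++++++++++++++..........................
190 ....................+++#++++++++++++++++++++..........................
193 ....................+++##++++#++++++++++++++..........................
196 ........................++####+#+++++###+++...........................
199 +++++..................++++++######++++...............................
202 +++++++++++++++++++++++++++++++++++++++++++++.........................
205 +++++++++++++++++++++++++++++++++++++++++++++++.......................
208 +++++++++++++++++++++++++++++++++++++++++++++++.......................
211 +++++++++++++++++++++++++++++++++++++++++++++++.......................
214 +++++++++++++++++++++++++++++++++++++++++++++++.......................
```

Knob disc centre is at (258,188), i.e. about (0.490, 0.132), right under the tool. Descending and gripping.

>>> {"name": "drive_tool", "arguments": {
  "commands": [0,0,0.5,0,-0.05,0,0,0.6,0,-0.05,0,0,0.6,0,-0.05,0,0,0.4,0,-0.05,0,0,0.25,0,-0.05,0,0,0.1,0,-0.05,0,0,0,0,-0.05,0,0,0,0,0.3,0,0,0,0,0.6,0,0,0,0,0.6,0,0,0,0,0.6,0,0,0,0,0.6,0,0,0,0,0.6],
  "force": 40
}}

```text
time: 19.38
tcp_pos: [0.4897, 0.1312, 0.0478]
ee_rot: [-0.001, 0.698, 0.716, -0.001]
ft_force: [-9.0, 0.7, 13.3]
gripper_width: 0.263
gripper_force: 38.7
```

```bash
python3 - <<'E'
from h import *
o=get_obs();print(o['tcp_pos'],o['ft_force'],o['gripper_width'],o['gripper_force'])
E
```

```text
[0.48966546 0.13121323 0.04784934] [-9.0111984   0.67262783 13.34944685] 0.2625190543270679 38.67977652233094
```

>>> {"name": "drive_tool", "arguments": {
  "commands": [0,-0.01,-0.02,0,0.6,0,0,0,0,0.6,0,0,0,0,0.6]
}}

```text
time: 19.75
tcp_pos: [0.4896, 0.1312, 0.0481]
ee_rot: [-0.0, 0.699, 0.716, -0.0]
ft_force: [-3.3, 2.8, -12.8]
gripper_width: 0.26
gripper_force: 42.5
```

>>> {"name": "drive_tool", "arguments": {
  "commands": [0.1,0,0,0,0.6,0.1,0,0,0,0.6,0.1,0,0,0,0.6,0.1,0,0,0,0.6]
}}

```text
time: 20.25
tcp_pos: [0.489, 0.1552, 0.0481]
ee_rot: [-0.0, 0.698, 0.716, -0.001]
ft_force: [-3.9, -4.0, -12.9]
gripper_width: 0.26
gripper_force: 42.5
```

>>> {"name": "drive_tool", "arguments": {
  "commands": [0,-0.005,0.01,0,0.6,0.05,0,0,0,0.6,0.05,0,0,0,0.6]
}}

```text
time: 20.62
tcp_pos: [0.4889, 0.1611, 0.048]
ee_rot: [-0.0, 0.698, 0.716, -0.0]
ft_force: [-6.6, -2.5, -2.2]
gripper_width: 0.258
gripper_force: 43.6
```

>>> {"name": "drive_tool", "arguments": {
  "commands": [0.05,0,0,0,0.6,0.05,0,0,0,0.6]
}}

```text
time: 20.88
tcp_pos: [0.4887, 0.1671, 0.048]
ee_rot: [-0.0, 0.698, 0.716, -0.0]
ft_force: [-5.2, -5.2, -0.6]
gripper_width: 0.262
gripper_force: 43.6
```

>>> {"name": "drive_tool", "arguments": {
  "commands": [0.05,0,0,0,0.6,0.05,0,0,0,0.6]
}}

```text
time: 21.12
tcp_pos: [0.4886, 0.173, 0.048]
ee_rot: [0.0, 0.698, 0.716, -0.0]
ft_force: [-5.6, -4.1, -0.5]
gripper_width: 0.258
gripper_force: 43.6
```

```bash
python3 - <<'E'
from h import *
o=get_obs();print(o['tcp_pos'],o['ft_force'],o['gripper_width'])
o,f=snap('wrist','w6');g=cv2.imread('pics/w6.png',0)
E
```

```text
[0.48862693 0.17301544 0.04798308] [-5.5647839  -4.08028142 -0.45699382] 0.25755100120218766
```

>>> {"name": "drive_tool", "arguments": {
  "commands": [0.03,0,0,0,0.6]
}}

```text
time: 21.3
tcp_pos: [0.4886, 0.1748, 0.048]
ee_rot: [-0.0, 0.698, 0.716, -0.0]
ft_force: [-5.5, -3.7, -1.5]
gripper_width: 0.256
gripper_force: 43.6
```

>>> {"name": "drive_tool", "arguments": {
  "commands": [0.03,0,0,0,0.6]
}}

```text
time: 21.42
tcp_pos: [0.4885, 0.1766, 0.048]
ee_rot: [0.0, 0.698, 0.716, -0.0]
ft_force: [-4.7, -4.6, -1.0]
gripper_width: 0.259
gripper_force: 43.6
```

>>> {"name": "drive_tool", "arguments": {
  "commands": [0.03,0,0,0,0.6]
}}

```text
time: 21.55
tcp_pos: [0.4885, 0.1784, 0.048]
ee_rot: [0.0, 0.698, 0.716, -0.0]
ft_force: [-5.0, -4.6, -1.4]
gripper_width: 0.259
gripper_force: 43.6
```

>>> {"name": "drive_tool", "arguments": {
  "commands": [0.02,0,0,0,0.6]
}}

```text
time: 21.68
tcp_pos: [0.4885, 0.1795, 0.048]
ee_rot: [0.0, 0.698, 0.716, -0.0]
ft_force: [-6.5, -5.8, -0.8]
gripper_width: 0.258
gripper_force: 43.6
```

>>> {"name": "drive_tool", "arguments": {
  "commands": [0.02,0,0,0,0.6]
}}

```text
time: 21.8
tcp_pos: [0.4884, 0.1806, 0.048]
ee_rot: [0.0, 0.698, 0.716, -0.0]
ft_force: [-5.2, -7.1, -0.3]
gripper_width: 0.259
gripper_force: 43.7
```

>>> {"name": "drive_tool", "arguments": {
  "commands": [0.02,0,0,0,0.6]
}}

```text
time: 21.92
tcp_pos: [0.4884, 0.1817, 0.048]
ee_rot: [0.0, 0.698, 0.716, -0.0]
ft_force: [-5.7, -8.0, -1.6]
gripper_width: 0.259
gripper_force: 43.7
```

>>> {"name": "drive_tool", "arguments": {
  "commands": [0.02,0,0,0,0.6]
}}

```text
time: 22.05
tcp_pos: [0.4884, 0.1828, 0.048]
ee_rot: [0.0, 0.698, 0.716, -0.0]
ft_force: [-4.9, -9.1, -0.5]
gripper_width: 0.26
gripper_force: 43.7
```

>>> {"name": "drive_tool", "arguments": {
  "commands": [0,0,0,0,0.6,0,0,0,0,0.6]
}}

```text
time: 22.3
tcp_pos: [0.4884, 0.1829, 0.048]
ee_rot: [0.0, 0.698, 0.716, -0.0]
ft_force: [-5.6, -6.4, -1.1]
gripper_width: 0.258
gripper_force: 43.7
```

>>> {"name": "drive_tool", "arguments": {
  "commands": [0.015,0,0,0,0.6,0,0,0,0,0.6,0,0,0,0,0.6,0,0,0,0,0.6,0,0,0,0,0.6,0,0,0,0,0.6,0,0,0,0,0.6]
}}

```text
time: 23.18
tcp_pos: [0.4884, 0.1837, 0.048]
ee_rot: [0.0, 0.698, 0.716, -0.0]
ft_force: [-5.5, -8.3, -0.5]
gripper_width: 0.26
gripper_force: 43.7
```

```bash
python3 - <<'E'
from h import *
for n in ('wrist','scene','top'): o,f=snap(n,n+'7'); print(o['tcp_pos'],o['ft_force'])
w=cv2.imread('pics/wrist7.png',0)
u=255
for u in (222,): print(list(map(int,w[0:384:1,u])).__len__())
E
```

```text
[0.48836019 0.18370256 0.0479732 ] [-5.45274155 -8.25055097 -0.51372653]
[0.48837491 0.18369222 0.04799548] [-4.43812597 -7.23079435 -0.61440588]
[0.48834302 0.18371679 0.04797496] [-5.06628054 -7.54595404 -0.10613148]
384
```

>>> {"name": "drive_tool", "arguments": {
  "commands": [-0.03,0,0,0,0.6]
}}

```text
time: 23.45
tcp_pos: [0.4884, 0.1824, 0.048]
ee_rot: [-0.0, 0.698, 0.716, -0.0]
ft_force: [-6.0, -1.5, -1.8]
gripper_width: 0.258
gripper_force: 43.6
```

>>> {"name": "drive_tool", "arguments": {
  "commands": [-0.02,0,0,0,0.6]
}}

```text
time: 23.58
tcp_pos: [0.4884, 0.1813, 0.048]
ee_rot: [-0.0, 0.699, 0.716, -0.0]
ft_force: [-5.9, 0.3, -1.5]
gripper_width: 0.256
gripper_force: 43.6
```

>>> {"name": "drive_tool", "arguments": {
  "commands": [-0.01,0,0,0,0.6]
}}

```text
time: 23.7
tcp_pos: [0.4884, 0.1807, 0.048]
ee_rot: [-0.0, 0.699, 0.716, -0.0]
ft_force: [-6.9, 0.7, -0.6]
gripper_width: 0.257
gripper_force: 43.6
```

>>> {"name": "drive_tool", "arguments": {
  "commands": [-0.01,0,0,0,0.6]
}}

```text
time: 23.82
tcp_pos: [0.4885, 0.1802, 0.048]
ee_rot: [-0.0, 0.699, 0.716, -0.0]
ft_force: [-6.7, 2.5, -2.0]
gripper_width: 0.263
gripper_force: 43.6
```

>>> {"name": "drive_tool", "arguments": {
  "commands": [-0.01,0,0,0,0.6]
}}

```text
time: 23.95
tcp_pos: [0.4885, 0.1796, 0.048]
ee_rot: [-0.0, 0.698, 0.716, -0.0]
ft_force: [-6.3, 1.8, -2.5]
gripper_width: 0.255
gripper_force: 43.6
```

>>> {"name": "drive_tool", "arguments": {
  "commands": [-0.01,0,0,0,0.6]
}}

```text
time: 24.08
tcp_pos: [0.4885, 0.1791, 0.048]
ee_rot: [-0.0, 0.698, 0.716, -0.0]
ft_force: [-5.8, 2.7, -1.9]
gripper_width: 0.256
gripper_force: 43.5
```

>>> {"name": "drive_tool", "arguments": {
  "commands": [-0.01,0,0,0,0.6]
}}

```text
time: 24.2
tcp_pos: [0.4885, 0.1785, 0.048]
ee_rot: [-0.0, 0.698, 0.716, 0.0]
ft_force: [-6.0, 2.8, -1.8]
gripper_width: 0.256
gripper_force: 43.5
```

>>> {"name": "drive_tool", "arguments": {
  "commands": [-0.023,0,0,0,0.6,0,0,0,0,0.6,0,0,0,0,0.6]
}}

```text
time: 24.58
tcp_pos: [0.4886, 0.177, 0.048]
ee_rot: [-0.0, 0.698, 0.716, -0.0]
ft_force: [-6.4, 0.0, -2.1]
gripper_width: 0.258
gripper_force: 43.6
```

```bash
python3 - <<'E'
from h import *
snap('scene','s8');o,f=snap('top','t8');print(o['tcp_pos'],o['ft_force'])
for n,a,b in (('s8','scene4',0),('t8','top4',0)): pass
E
```

```text
[0.48852548 0.17702588 0.0480087 ] [-6.15396346  0.67828762 -1.51401161]
```

>>> {"name": "drive_tool", "arguments": {
  "commands": [0,0,0,0,0.4,0,0,0,0,0.2,0,0,0,0,0,0,0,0,0,-0.1,0,0,0,0,-0.1,0,0,0,0,-0.1,0,0,-0.2,0,-0.1,0,0,-0.4,0,-0.1,0,0,-0.6,0,-0.1,0,0,-0.6,0,-0.1,0,0,-0.4,0,-0.1,0,0,0,0,-0.1,0,0,0,0,-0.1]
}}

```text
time: 26.3
tcp_pos: [0.4885, 0.1769, 0.1796]
ee_rot: [-0.0, 0.698, 0.716, -0.0]
ft_force: [0.0, -0.2, -1.2]
gripper_width: 0.549
gripper_force: 0.0
```

```bash
python3 - <<'E'
from h import *
o,f=snap('wrist','w9');snap('top','t9');snap('scene','s9');print(o['tcp_pos'],o['time'],o['gripper_width'],o['ft_force'])
w=cv2.imread('pics/w9.png');t=cv2.imread('pics/t9.png');s=cv2.imread('pics/s9.png')
print('proj carton/guide pts',proj('w9',[.489,.211,.086]),proj('w9',[.489,.211,.046]))
def c(im,x,y,w,h): return cv2.resize(im[y:y+h,x:x+w],(400,300),interpolation=cv2.INTER_CUBIC)
p=proj('w9',[.489,.211,.06]);x,y=int(p[0])-50,max(0,int(p[1])-40);print(x,y)
cv2.imwrite('pics/c9.png',np.vstack([np.hstack([c(w,x,y,100,75),c(w,0,0,512,384)]),np.hstack([c(s,165,245,80,60),c(t,125,195,80,60)])]))
E
```

```text
[0.48854626 0.1768544  0.17956515] 26.3 0.5490643803411536 [ 0.04480709 -0.1683782  -1.19419396]
proj carton/guide pts [259.63684503 158.71162678] [259.62105127 152.21869354]
209 114
```

View pics/c9.png

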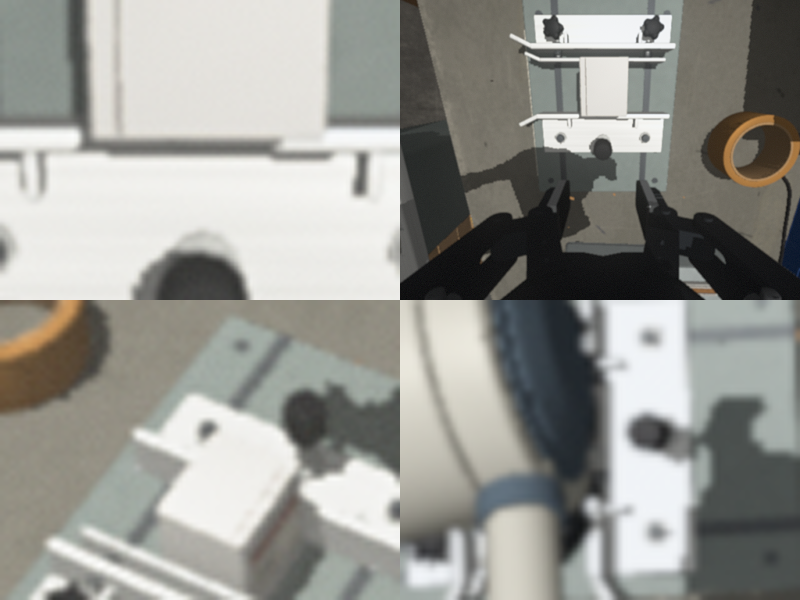

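The carton stands upright and square, its top edge at crop row ~140 and the guide's top edge at row ~130. I'll check the gap numerically.

```bash
python3 - <<'E'
from h import *
g=cv2.imread('pics/w9.png',0)
print('cam',np.load('pics/w9.npz')['T'][:3,3])
for u in (220,255,280,286,300): print(u,list(map(int,g[138:160,u-1:u+2].mean(1))))
for z,rows in ((.086,(148,149,150)),(.046,(144,145,146,147))): print(z,[(r,onz('w9',(260,r),z)[1].round(4)) for r in rows])
print('plate/carton far', [list(map(int,g[66:86,u-1:u+2].mean(1))) for u in (220,255,305)],[(z,r,onz('w9',(255,r),z)[1].round(4)) for z in (.046,.086) for r in (70,76)])
E
```

```text
cam [0.48798973 0.24941226 0.32183531]
220 [143, 143, 145, 142, 134, 121, 115, 149, 215, 242, 245, 242, 231, 200, 179, 192, 199, 196, 192, 191, 193, 195]
255 [224, 224, 224, 224, 223, 224, 223, 224, 225, 217, 182, 136, 110, 107, 142, 209, 239, 240, 237, 237, 238, 239]
280 [225, 225, 225, 225, 225, 225, 224, 225, 224, 221, 212, 214, 219, 191, 139, 144, 207, 238, 240, 239, 240, 240]
286 [226, 225, 225, 225, 225, 225, 225, 225, 224, 220, 219, 228, 231, 197, 138, 143, 208, 238, 240, 239, 240, 242]
300 [148, 149, 148, 147, 138, 124, 117, 151, 218, 244, 246, 244, 235, 204, 156, 141, 147, 153, 155, 157, 157, 158]
0.086 [(148, np.float64(0.2202)), (149, np.float64(0.2193)), (150, np.float64(0.2185))]
0.046 [(144, np.float64(0.2191)), (145, np.float64(0.2182)), (146, np.float64(0.2172)), (147, np.float64(0.2162))]
plate/carton far [[85, 83, 79, 78, 78, 75, 85, 128, 190, 230, 236, 222, 166, 107, 81, 78, 77, 76, 75, 75], [90, 87, 84, 83, 81, 91, 133, 193, 227, 231, 230, 229, 229, 229, 229, 229, 228, 229, 228, 228], [83, 82, 80, 79, 80, 76, 84, 127, 196, 237, 242, 228, 169, 110, 83, 81, 79, 75, 76, 75]] [(0.046, 70, np.float64(0.2865)), (0.046, 76, np.float64(0.2814)), (0.086, 70, np.float64(0.2811)), (0.086, 76, np.float64(0.2768))]
```

```bash
python3 - <<'E'
from h import *
def edge(g,u,r0,r1,rise):
    p=g[r0:r1,u-1:u+2].astype(float).mean(1);d=np.diff(p)*(1 if rise else -1);i=int(d.argmax());j=slice(max(0,i-2),i+3);w=np.clip(d[j],0,None);return r0+.5+(np.arange(len(d))[j]*w).sum()/w.sum()
for fn,yc in (('w6',.2112),('wrist7',.2219),('w9',.2182)):
    g=cv2.imread(f'pics/{fn}.png',0)
    cam=np.load(f'pics/{fn}.npz')['T'][:3,3]
    a=proj(fn,[.489,yc,.086]);b=[proj(fn,[x,yc,.046]) for x in(.425,.44,.54,.555)]
    print(fn,cam.round(3),a.round(1),np.round(b,1).tolist())
    r=int(a[1]);cs=[int(a[0])+k for k in(-12,-6,0,6)]
    C=[onz(fn,(u,edge(g,u,r-8,r+9,False)),.086)[:2].round(4).tolist() for u in cs]
    G=[onz(fn,(int(q[0]),edge(g,int(q[0]),int(q[1])-8,int(q[1])+9,True)),.046)[:2].round(4).tolist() for q in b if 0<q[0]<511]
    print(' carton',C,'\n guide',G)
    print(list(map(int,g[r-10:r+11,cs[2]])),list(map(int,g[int(b[1][1])-10:int(b[1][1])+11,int(b[1][0])])))
E
```

```text
w6 [0.488 0.246 0.19 ] [259.8 202.3] [[140.2, 176.1], [168.3, 176.8], [354.6, 181.1], [382.4, 181.7]]
 carton [[0.4839, 0.2143], [0.4862, 0.2144], [0.4886, 0.2144], [0.491, 0.2145]] 
 guide [[0.425, 0.2119], [0.4399, 0.2123], [0.5393, 0.2146], [0.5542, 0.215]]
[205, 205, 198, 193, 201, 217, 220, 220, 218, 218, 216, 217, 217, 216, 216, 214, 214, 212, 213, 212, 205] [102, 102, 103, 102, 103, 103, 103, 107, 130, 173, 210, 223, 223, 221, 219, 219, 216, 208, 197, 203, 214]
wrist7 [0.488 0.256 0.19 ] [260.5 202.3] [[140.7, 176.1], [168.8, 176.8], [355.1, 181.1], [382.9, 181.7]]
 carton [[0.4841, 0.2197], [0.4864, 0.2251], [0.4888, 0.2233], [0.4913, 0.2196]] 
 guide [[0.4247, 0.2226], [0.4397, 0.223], [0.5395, 0.2253], [0.5539, 0.2257]]
[205, 205, 202, 201, 210, 220, 221, 220, 219, 218, 218, 219, 219, 217, 217, 216, 216, 216, 214, 214, 208] [103, 103, 103, 103, 104, 106, 103, 106, 129, 175, 211, 224, 224, 223, 221, 219, 218, 211, 202, 204, 218]
w9 [0.488 0.249 0.322] [259.8 150.3] [[195.1, 143.4], [210.3, 143.8], [311.2, 146.2], [326.3, 146.5]]
 carton [[0.478, 0.2196], [0.4831, 0.2198], [0.4882, 0.2198], [0.4933, 0.2199]] 
 guide [[0.4248, 0.2161], [0.4396, 0.2165], [0.5398, 0.2189], [0.5546, 0.2192]]
[224, 224, 224, 224, 224, 225, 224, 218, 186, 141, 113, 109, 144, 209, 238, 241, 239, 237, 239, 240, 240] [143, 145, 144, 142, 141, 141, 141, 142, 139, 132, 121, 115, 149, 214, 242, 244, 242, 232, 192, 136, 141]
```

The guide stayed where it was released, but the force and image evidence together put the gap nearer 2.1 mm than 3. I'll regrip and back off about 0.9 mm more.

>>> {"name": "drive_tool", "arguments": {
  "commands": [0,0,0.5,0,-0.1,0,0,0.6,0,-0.1,0,0,0.5,0,-0.1,0,0,0.35,0,-0.1,0,0,0.2,0,-0.1,0,0,0,0,-0.1,0,0,0,0,0.3,0,0,0,0,0.6,0,0,0,0,0.6,0,0,0,0,0.6,0,0,0,0,0.6],
  "force": 40
}}

```text
time: 27.82
tcp_pos: [0.4885, 0.177, 0.0516]
ee_rot: [-0.0, 0.698, 0.716, 0.0]
ft_force: [-4.4, -0.0, 7.7]
gripper_width: 0.261
gripper_force: 38.9
```

>>> {"name": "drive_tool", "arguments": {
  "commands": [-0.015,0,-0.01,0,0.6,0,0,0,0,0.6,0,0,0,0,0.6]
}}

```text
time: 28.2
tcp_pos: [0.4885, 0.176, 0.0516]
ee_rot: [-0.0, 0.698, 0.716, -0.0]
ft_force: [-5.7, 1.2, 5.6]
gripper_width: 0.254
gripper_force: 41.0
```

Release and lift away.

>>> {"name": "drive_tool", "arguments": {
  "commands": [0,0,0,0,0.4,0,0,0,0,0.2,0,0,0,0,0,0,0,0,0,-0.1,0,0,0,0,-0.1,0,0,0,0,-0.1,0,0,-0.2,0,-0.1,0,0,-0.4,0,-0.1,0,0,-0.6,0,-0.1,0,0,-0.6,0,-0.1,0,0,-0.35,0,-0.1,0,0,0,0,-0.1,0,0,0,0,-0.1]
}}

```text
time: 29.82
tcp_pos: [0.4885, 0.1759, 0.18]
ee_rot: [-0.0, 0.698, 0.716, -0.0]
ft_force: [-1.1, -0.1, -0.6]
gripper_width: 0.554
gripper_force: 0.0
```

```bash
python3 - <<'E'
from h import *
def edge(g,u,r0,r1,rise):
    p=g[r0:r1,u-1:u+2].astype(float).mean(1);d=np.diff(p)*(1 if rise else -1);i=int(d.argmax());j=slice(max(0,i-2),i+3);w=np.clip(d[j],0,None);return r0+.5+(np.arange(len(d))[j]*w).sum()/w.sum()
o,f=snap('wrist','w10');fn='w10';yc=.2175;g=cv2.imread('pics/w10.png',0);print(o['tcp_pos'],o['time'],o['ft_force'])
a=proj(fn,[.489,yc,.086]);b=[proj(fn,[x,yc,.046]) for x in(.425,.44,.54,.555)];r=int(a[1])
print([onz(fn,(int(a[0])+k,edge(g,int(a[0])+k,r-8,r+9,False)),.086)[:2].round(4).tolist() for k in(-12,-6,0,6)])
print([onz(fn,(int(q[0]),edge(g,int(q[0]),int(q[1])-8,int(q[1])+9,True)),.046)[:2].round(4).tolist() for q in b])
E
```

```text
[0.48850781 0.17593971 0.17999359] 29.825 [-1.05887015 -0.062581   -0.62988238]
[[0.478, 0.2199], [0.4831, 0.2198], [0.4882, 0.2198], [0.4933, 0.2199]]
[[0.4246, 0.2151], [0.4395, 0.2155], [0.5398, 0.218], [0.5547, 0.2183]]
```

```bash
python3 -c "
from plant import *
print(hand_in())"
```

```text
the job is handed in; nothing more can be done
None
```

The job is handed in: the lower white carton stands upright between the guides with its 60 mm side across the lane, it was nipped at an estimated 5–6 N for over half a second, and the guide was let go about 3 mm clear of it (3.0 mm measured in the last camera image) at about 30 s.

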